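# Hang the rubber stamps in the rack by size

### The arm

A 6-joint arm with a two-finger parallel gripper is mounted at the origin on a cart in front of the work surface, level with it; the furniture and walls round the work are solid. World frame = base frame: x ahead of the robot, y to its left, z up, the work surface at z = 0. Lengths are in m, angles in rad, forces in N, time in s.
With the tool pointing down it reaches from about 0.25 to 0.775 m from the base axis. Payload 4 kg.
Tool frame: the origin (TCP) lies between the finger pads; the fingertips stand 8 mm ahead of it and the grasp point (between the pads) lies 11 mm behind it (manip.finger_overhang is the distance from the TCP to the fingertips, in m); z points along the fingers, y is the line along which they close (so a half turn about z gives the same grasp; the last joint's range is limited). The gripper opens to 85 mm and grips with 20 to 120 N. Pads are 22 mm wide; open, the fingers measure 114 mm over their backs; the gripper's body (76 mm by 85 mm) begins 54 mm behind the grasp point. The pads swing forward as they close: fully open they stand 13 mm farther back than shut.
Start: joints at [1.069, 0.087, 1.371, -0, 1.684, -0.103], TCP at [0.214, 0.507, 0.239] pointing down, gripper open.
Joint ranges: [-3.1, 3.1], [-0.76, 2.03], [0.27, 2.55], [-1.08, 4.22], [0.17, 2.65], [-2.57, 2.57]. Speed limits (rad/s): [2.79, 2.79, 3.14, 3.14, 3.14, 3.14].

### API

Orientations are given as a unit quaternion [x, y, z, w].
In Python, from bench import monitor, read_camera, camera_model, manip gives the robot as it stands.
- The arm moves only by the tool step_arm, never from a script. Its arguments are lists of equal length, an entry for each row: "delta_pos": the shift along the tool's x, y, z in mm, a list of three; "rotation": the turn, a rotation vector about the tool's x, y, z in degrees, a list of three. In form: {"delta_pos": [[x, y, z], ...], "rotation": [[rx, ry, rz], ...]}. A call has exactly 5 rows; each row is the pose to reach, as a shift and turn from the pose commanded when the call began, along the tool's axes at that moment; what a row does not reach only later rows make up. A row lasts 1/8 s, in which the tool goes at most 62.5 mm and 10.7 degrees, less where a joint would pass 70% of its speed; a pose out of reach is approached as far as the arm can. A call with a gripper value outside its range is refused whole. "gripper" is the finger opening in mm, from 0 to 85.4, set as the call begins (left out, the last holds). The fingers move at their own pace and stop on an object; "squeeze" is the grip in N (left out, the last holds). Time passes only in rows, so rows that repeat a pose let the fingers close, or fill a call up. It gives the time, the measured TCP pose, the force, the opening and the grip force at its end, in the units of the state.
- monitor.get_state(): the state, without advancing time (a new reading comes with each control period).
- read_camera(name): name is "side" or "top" or "wrist"; returns the picture (420x560x3 uint8, blue, green, red); there is no depth.
- camera_model(name): a dict with "K" (3x3 intrinsics, pixels), "rvec" (rotation vector, rad) and "tvec" (3), from world to camera coordinates, as OpenCV has them; the wrist camera has in their place "mount" (4x4, takes a point from camera to tool coordinates, whose origin is the TCP and whose axes are the flange's). Camera axes: x right, y down, z forward; pixel columns grow to the right and rows downward; lengths in m; the calibration is good to about 2 mm. A picture is of the moment at which its call begins: read the wrist's pose just before it. camera_model takes no time and is no camera call.
- manip.hand_in(): hands the job in; it is judged then, once.
The state is a dict: "time_s": time; "joint_pos": joint angles; "dq": joint speeds; "tau": joint torques, N m; "eef_pos": TCP position; "tool_rot": TCP orientation; "wrist_force": force on the tool from outside, world axes, zero at the start; "ft_torque": the same for the moment, N m; "grip_width": finger opening in m; "grip_force": force on a finger pad.
Only numpy, scipy, OpenCV 4.12 (cv2) and the standard library are available. Lean on these libraries where they do the work, as an engineer would, in place of code of your own. Each camera call takes 0.05 s, during which the arm holds its last target. There are 200 camera calls.

### The job

The post is stamped: hang the four rubber stamps back in the stamp rack by their handles, one in each fork, in order of size, with the largest at the left end (as you stand at the robot) and the smallest at the right end. Each neck goes in between the two wire prongs from the open front, and the handle sits down on both prongs behind their turned-up tips, with the long side of the stamp in line with the rail. Do not knock any stamp over.

Things in the scene. Friction and masses are not known exactly. Their poses are not given: they have to be found in the camera images.
- stamp_a_mid (a point): Largest of 4 upright loose rubber stamps: mount 77 x 36 x 16 mm (beech on black rubber), above it a steel neck 9 mm thick to height 52 mm, then a black handle block 36 x 20 mm to height 84 mm (neck and handle alike on all). Point on the axis half-way up: 42 mm above the underside, 10 mm below the handle. x along the long side, y across (grasp the handle's 20 mm), z up. Under 0.15 kg.
- stamp_b_mid (a point): Second largest of 4 upright loose rubber stamps: mount 66 x 32 x 16 mm (beech on black rubber), above it a steel neck 9 mm thick to height 52 mm, then a black handle block 36 x 20 mm to height 84 mm (neck and handle alike on all). Point on the axis half-way up: 42 mm above the underside, 10 mm below the handle. x along the long side, y across (grasp the handle's 20 mm), z up. Under 0.15 kg.
- stamp_c_mid (a point): Third largest of 4 upright loose rubber stamps: mount 55 x 28 x 16 mm (beech on black rubber), above it a steel neck 9 mm thick to height 52 mm, then a black handle block 36 x 20 mm to height 84 mm (neck and handle alike on all). Point on the axis half-way up: 42 mm above the underside, 10 mm below the handle. x along the long side, y across (grasp the handle's 20 mm), z up. Under 0.15 kg.
- stamp_d_mid (a point): Smallest of 4 upright loose rubber stamps: mount 44 x 24 x 16 mm (beech on black rubber), above it a steel neck 9 mm thick to height 52 mm, then a black handle block 36 x 20 mm to height 84 mm (neck and handle alike on all). Point on the axis half-way up: 42 mm above the underside, 10 mm below the handle. x along the long side, y across (grasp the handle's 20 mm), z up. Under 0.15 kg.
- fork_1_seat (a point): Seat of the leftmost of the rack's 4 forks: midway between its prongs, at the level of the wire's top. Level U of 5 mm wire, open to the front (-x), gap 17 mm; a handle rests across both prongs. Neck's axis can go 12 mm behind the seat. Prongs level to 22 mm in front; their last 11 mm rise 5 mm and splay to 36 mm. x to the rack's back, y left along the rail, z up.
- fork_2_seat (a point): Seat of the second from left of the rack's 4 forks: midway between its prongs, at the level of the wire's top. Level U of 5 mm wire, open to the front (-x), gap 17 mm; a handle rests across both prongs. Neck's axis can go 12 mm behind the seat. Prongs level to 22 mm in front; their last 11 mm rise 5 mm and splay to 36 mm. x to the rack's back, y left along the rail, z up.
- fork_3_seat (a point): Seat of the third from left of the rack's 4 forks: midway between its prongs, at the level of the wire's top. Level U of 5 mm wire, open to the front (-x), gap 17 mm; a handle rests across both prongs. Neck's axis can go 12 mm behind the seat. Prongs level to 22 mm in front; their last 11 mm rise 5 mm and splay to 36 mm. x to the rack's back, y left along the rail, z up.
- fork_4_seat (a point): Seat of the rightmost of the rack's 4 forks: midway between its prongs, at the level of the wire's top. Level U of 5 mm wire, open to the front (-x), gap 17 mm; a handle rests across both prongs. Neck's axis can go 12 mm behind the seat. Prongs level to 22 mm in front; their last 11 mm rise 5 mm and splay to 36 mm. x to the rack's back, y left along the rail, z up.
- rack: Fixed stamp rack: dark wooden base plate 100 (x) x 366 (y) x 8 mm; 2 posts near its ends and a 10 mm rail along y, 34 mm behind the seats, carrying 4 wire forks 84 mm apart with seats 102.5 mm above the underside. Only the posts (1.5 mm) and fork tips (5 mm) rise above seat level. Origin: centre of the underside, below the line of seats; x to the back, y left, z up.
- stamp_mat: Fixed grey stamping mat, 220 (x) x 300 (y) x 4 mm, on which the stamps stand at the start round an open ink pad (dark tin, 100 x 58 mm, 15 mm high) fixed at its middle. Origin: centre of the underside.

How it is judged:
By the outcome, as a careful person would: the job done as asked, in the order asked, and still so for the second after the job is handed in, with the robot touching nothing.
It also fails if it takes over 125 s, if anything falls off the work surface, if the arm or the gripper's body presses on something with over 40 N, if the wrist force passes 120 N, or if a joint passes its speed limit or range.

## Working session

There is one attempt and no reset: what is moved stays moved. The work goes in short steps, Python scripts to look and compute and a tool call to move; the robot and the scene stay as the last step left them, time stands still between calls to the robot, and variables do not carry over. Pictures are saved under pics/ and viewed, at most 14 in all, crops included, and the job is handed in when it is done.

Besides the shell and the picture viewer there is one more tool, called after "Call:" as name(argument=value, ...) on one line, values as JSON. step_arm: Moves the arm, as the interface text tells. Its arguments: {"type":"object","properties":{"delta_pos":{"type":"array","items":{"type":"array","items":{"type":"number"}}},"rotation":{"type":"array","items":{"type":"array","items":{"type":"number"}}},"gripper":{"type":"number"},"squeeze":{"type":"number"}},"required":["delta_pos","rotation"]}

```bash
mkdir -p pics; python3 - <<'E'
from bench import monitor, read_camera, camera_model, manip
import cv2
print(monitor.get_state())
for n in ("side","top","wrist"):
    cv2.imwrite(f"pics/{n}0.png",read_camera(n)); print(n,camera_model(n))
print(manip.finger_overhang)
E
```

```text
{'time_s': 0.0, 'joint_pos': array([ 1.06890584e+00,  8.79539064e-02,  1.37231121e+00,  5.36594097e-06,
        1.68358148e+00, -1.03112931e-01]), 'dq': array([-0.00108216,  0.00038711,  0.00058505,  0.00046147,  0.00122977,
        0.00035139]), 'tau': array([-2.52113841e-04, -3.51873350e+01, -3.13268387e+01, -2.34206800e-04,
        1.09787643e-02,  1.89189575e-05]), 'eef_pos': array([0.21333152, 0.5064067 , 0.2381108 ]), 'tool_rot': array([ 1.98069836e-01,  9.80187263e-01, -1.07500757e-03, -3.38280881e-04]), 'wrist_force': array([-0.30509133, -0.89614509,  0.84008393]), 'ft_torque': array([ 0.00409747, -0.01153986,  0.02371903]), 'grip_force': 0.0, 'grip_width': 0.08550915609692257}
side {'K': array([[540.11073104,   0.        , 290.61223189],
       [  0.        , 540.11073104, 206.24236271],
       [  0.        ,   0.        ,   1.        ]]), 'rvec': array([ 2.26573838, -0.13882995,  0.07538135]), 'tvec': array([-0.51565251,  0.09856594,  1.22607611])}
top {'K': array([[423.73056198,   0.        , 275.83933247],
       [  0.        , 423.73056198, 202.87991274],
       [  0.        ,   0.        ,   1.        ]]), 'rvec': array([ 2.2027946 , -2.14426655,  0.07861665]), 'tvec': array([-0.00684494,  0.51381771,  1.01168684])}
wrist {'K': array([[367.06365569,   0.        , 275.88706014],
       [  0.        , 367.06365569, 211.78522925],
       [  0.        ,   0.        ,   1.        ]]), 'mount': array([[ 1.55523048e-04, -9.49184769e-01, -3.14719320e-01,
         8.05926011e-02],
       [ 9.99999951e-01,  2.33129088e-04, -2.08946622e-04,
         1.12182254e-03],
       [ 2.71699179e-04, -3.14719272e-01,  9.49184759e-01,
        -1.34260033e-01],
       [ 0.00000000e+00,  0.00000000e+00,  0.00000000e+00,
         1.00000000e+00]])}
0.008
```

View pics/top0.png

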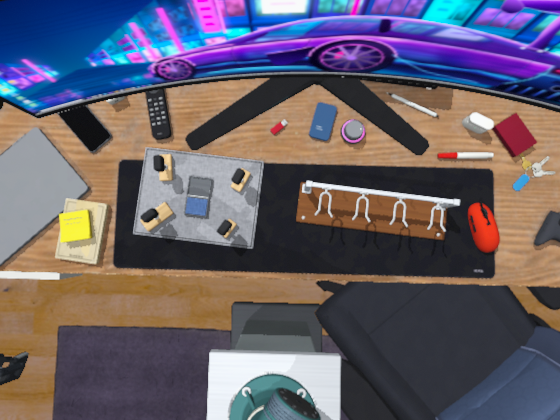

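View pics/side0.png

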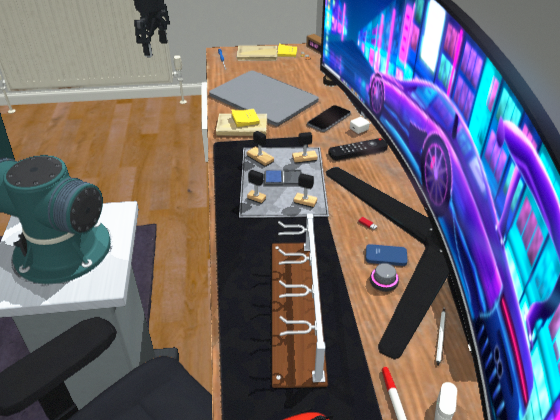

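The top view shows the mat at about (200,198) with stamps at (162,165), (240,178), (156,217) and (228,228). The rack is at about (375,210), with the fork openings facing down in the image (-x). I'll turn these into positions.

```bash
cat > h.py <<'E'
import numpy as np, cv2
from scipy.spatial.transform import Rotation as R
from bench import monitor, read_camera, camera_model, manip
def ray(name,px,pose=None):
    m=camera_model(name); d=np.linalg.inv(m["K"])@[px[0],px[1],1.]
    if name=="wrist":
        p,q=pose; M=np.array(m["mount"]); Rt=R.from_quat(q).as_matrix()
        return Rt@M[:3,3]+p, Rt@M[:3,:3]@d
    Rm=cv2.Rodrigues(np.array(m["rvec"],float))[0]
    return -Rm.T@np.array(m["tvec"]), Rm.T@d
def at_z(name,px,z,pose=None):
    o,d=ray(name,px,pose); return o+d*(z-o[2])/d[2]
def proj(name,P,pose=None):
    m=camera_model(name); P=np.atleast_2d(P).astype(float)
    if name=="wrist":
        p,q=pose; T=np.eye(4); T[:3,:3]=R.from_quat(q).as_matrix(); T[:3,3]=p
        W=np.linalg.inv(T@np.array(m["mount"])); return cv2.projectPoints(P,cv2.Rodrigues(W[:3,:3])[0],W[:3,3],m["K"],None)[0][:,0]
    return cv2.projectPoints(P,np.array(m["rvec"],float),np.array(m["tvec"],float),m["K"],None)[0][:,0]
def pose():
    s=monitor.get_state(); return s["eef_pos"],s["tool_rot"]
def delta(p,yaw):
    """from current pose to tool-down at p, with tool y axis at world angle yaw(deg, mod 180): mm and rotvec in tool axes"""
    s=monitor.get_state(); Rc=R.from_quat(s["tool_rot"])
    best=None
    for a in (yaw,yaw+180):
        y=np.array([np.cos(np.radians(a)),np.sin(np.radians(a)),0]); z=np.array([0,0,-1.]); x=np.cross(y,z)
        rv=(Rc.inv()*R.from_matrix(np.c_[x,y,z])).as_rotvec(degrees=True)
        if best is None or np.linalg.norm(rv)<np.linalg.norm(best): best=rv
    return np.round(Rc.inv().apply(np.array(p)-s["eef_pos"])*1000,1), np.round(best,1)
E
python3 - <<'E'
from h import *
for c in [(148,148),(264,160),(252,248),(133,235),(198,197)]: print("mat",at_z("top",c,.004).round(3))
for c in [(298,183),(295,223),(447,240)]: print("base",at_z("top",c,.008).round(3))
for c in [(325,212),(363,217),(400,222),(437,226)]: print("fork",at_z("top",c,.1025).round(3))
for c in [(158,162),(243,172),(149,217),(232,224)]: print("stamp",at_z("top",c,.07).round(3))
t=cv2.imread("pics/top0.png")
a=cv2.resize(t[140:255,125:270],None,fx=4,fy=4,interpolation=2); b=cv2.resize(t[170:260,285:470],None,fx=4,fy=4,interpolation=2)
cv2.imwrite("pics/c1.png",a);cv2.imwrite("pics/c2.png",b)
E
```

```text
mat [0.645 0.332 0.004]
mat [0.622 0.04  0.004]
mat [0.402 0.063 0.004]
mat [0.426 0.358 0.004]
mat [0.525 0.201 0.004]
base [ 0.566 -0.046  0.008]
base [ 0.467 -0.041  0.008]
base [ 0.435 -0.413  0.008]
fork [ 0.489 -0.105  0.103]
fork [ 0.481 -0.19   0.103]
fork [ 0.472 -0.272  0.103]
fork [ 0.465 -0.354  0.103]
stamp [0.599 0.286 0.07 ]
stamp [0.58  0.085 0.07 ]
stamp [0.469 0.3   0.07 ]
stamp [0.458 0.107 0.07 ]
```

View pics/c1.png

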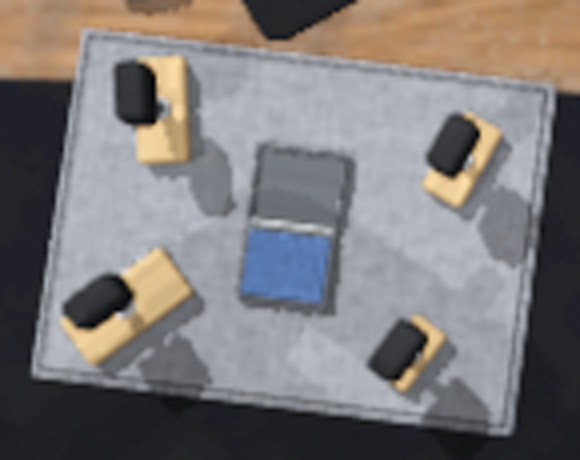

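View pics/c2.png

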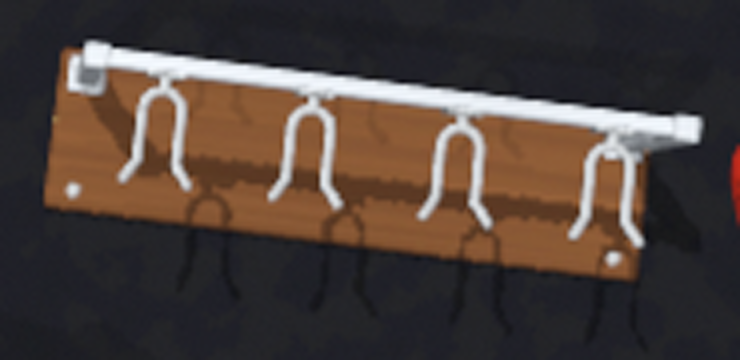

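Stamp order by mount size: A lower left, B upper left, C upper right, D lower right, and the rack is yawed about -5°. Next I'll move over the mat for a close wrist view.

```bash
python3 - <<'E'
from h import *
print(delta([.52,.2,.24],67),delta([.50,.19,.28],67))
E
```

```text
(array([-401.6, -163.4,   -1.4]), array([-0.1, -0. ,  0.2])) (array([-387. , -180.5,  -41.4]), array([-0.1, -0. ,  0.2]))
```

Call:
step_arm(delta_pos=[[-55,-25,-10],[-110,-50,-20],[-165,-75,-40],[-220,-100,-40],[-270,-125,-40]], rotation=[[0,0,0],[0,0,0],[0,0,0],[0,0,0],[0,0,0]])

```text
time_s: 0.78
eef_pos: [0.415, 0.2851, 0.2794]
tool_rot: [0.198, 0.98, 0.0, 0.0]
wrist_force: [1.8, 0.3, -0.0]
grip_width: 0.0853
grip_force: 0.0
```

Call:
step_arm(delta_pos=[[-50,-25,0],[-100,-50,0],[-115,-55,0],[-115,-55,0],[-115,-55,0]], rotation=[[0,0,0],[0,0,0],[0,0,0],[0,0,0],[0,0,0]], gripper=50)

```text
time_s: 1.4
eef_pos: [0.4976, 0.1927, 0.2793]
tool_rot: [0.197, 0.98, 0.0, -0.0]
wrist_force: [-0.2, -0.5, -0.3]
grip_width: 0.0501
grip_force: 0.0
```

```bash
python3 - <<'E'
from h import *
p,q=pose(); np.savez("pics/w1.npz",p=p,q=q); cv2.imwrite("pics/w1.png",cv2.resize(read_camera("wrist"),(800,600),interpolation=2)); print(p,q)
E
```

```text
[0.49763395 0.1926675  0.27932238] [ 1.97232156e-01  9.80356694e-01  3.10119031e-04 -3.63303453e-04]
```

View pics/w1.png

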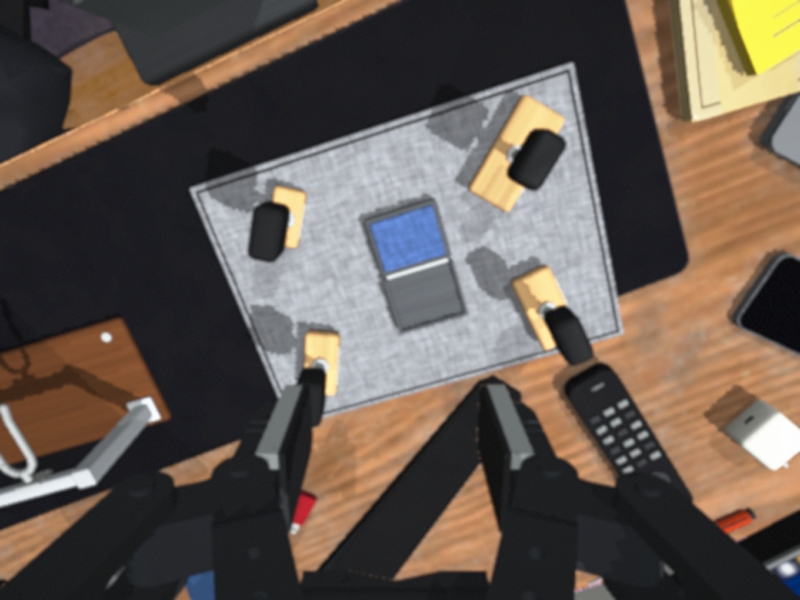

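The wrist view shows A at (518,155), B at (550,305), C at (322,362, partly behind a finger) and D at (278,225). I'll fit stamp poses by silhouette.

```bash
cat > fit.py <<'E'
from h import *
from scipy.optimize import minimize
S={"a":(77,36),"b":(66,32),"c":(55,28),"d":(44,24)}
def box(c,yaw,l,w,z0,z1):
    k=np.array([[sx*l/2,sy*w/2] for sx in(-1,1) for sy in(-1,1)])/1000
    r=np.array([[np.cos(yaw),-np.sin(yaw)],[np.sin(yaw),np.cos(yaw)]]); k=k@r.T+c
    return np.array([[*a,z] for a in k for z in(z0,z1)])
def hull(name,P,ps,F,off,shape):
    m=np.zeros(shape,np.uint8); u=((proj(name,P,ps)+.5-off)*F-.5)
    cv2.fillConvexPoly(m,cv2.convexHull(np.round(u*8).astype(np.int32)),1,cv2.LINE_8,3); return m>0
def fit(s,x0,views,z0=.004):
    L,W=S[s]; data=[]
    for name,im,ps,useh in views:
        F=6 if name=="top" else 4
        u=proj(name,box(x0[:2],x0[2],L+22,W+22,z0,z0+.09),ps); lo=np.floor(u.min(0)).clip(0).astype(int); hi=np.ceil(u.max(0)).astype(int)
        c=cv2.resize(im[lo[1]:hi[1],lo[0]:hi[0]],None,fx=F,fy=F,interpolation=cv2.INTER_CUBIC)
        b,g,r=[c[...,i].astype(int) for i in range(3)]
        data.append((name,ps,F,lo,c.shape[:2],(r-b>45)&(r>110),(c.max(2)<62),useh))
    def cost(v):
        t=0
        for name,ps,F,lo,sh,be,dk,useh in data:
            h=hull(name,box(v[:2],v[2],36,20,z0+.052,z0+.084),ps,F,lo,sh)
            n=hull(name,box(v[:2],v[2],9,9,z0+.016,z0+.052),ps,F,lo,sh)
            m=hull(name,box(v[:2],v[2],L,W,z0+.004,z0+.016),ps,F,lo,sh)&~h&~n
            near=hull(name,box(x0[:2],x0[2],44,28,z0+.050,z0+.086),ps,F,lo,sh)
            t+=((be!=m)&~n&~(h if not useh else n)).sum()/F**2/(1 if name!="top" else .25)
            if useh: t+=((dk!=h)&near).sum()/F**2/(1 if name!="top" else .25)
        return t
    best=None
    for a in(-.12,0,.12):
        sim=np.array([[0,0,a],[.004,0,a],[0,.004,a],[0,0,a+.1]])+x0
        r=minimize(cost,x0,method="Nelder-Mead",options=dict(initial_simplex=sim,xatol=1e-5,fatol=.01,maxiter=300))
        if best is None or r.fun<best.fun: best=r
    return best
E
cat > run1.py <<'E'
from fit import *
z=np.load("pics/w1.npz"); ps=(z["p"],z["q"]); T=cv2.imread("pics/top0.png")
W=cv2.resize(cv2.imread("pics/w1.png"),(560,420),interpolation=cv2.INTER_AREA)
g={"a":((517,153),-57),"b":((545,308),3),"c":((322,362),-31),"d":((285,220),-37)}
for s,(u,yaw) in g.items():
    c=at_z("wrist",np.array(u)*.7,.02,ps)[:2]; x0=np.array([*c,np.radians(yaw)])
    uw=s not in "c"
    for v in ([("wrist",W,ps,uw)],[("top",T,None,True)],[("wrist",W,ps,uw),("top",T,None,True)]):
        r=fit(s,x0,v); print(s,len(v),v[0][0],(r.x[:2]*1000).round(1),np.degrees(r.x[2]).round(1),round(r.fun,1))
E
python3 run1.py
```

```text
a 1 wrist [475.7 299.9] -51.5 675.3
a 1 top [475.5 299.7] -53.1 621.7Traceback (most recent call last):
  File "run1.py", line 9, in <module>
    r=fit(s,x0,v); print(s,len(v),v[0][0],(r.x[:2]*1000).round(1),np.degrees(r.x[2]).round(1),round(r.fun,1))
  File "fit.py", line 32, in fit
    r=minimize(cost,x0,method="Nelder-Mead",options=dict(initial_simplex=sim,xatol=1e-5,fatol=.01,maxiter=300))
    res = _minimize_neldermead(fun, x0, args, callback, bounds=bounds,
                               **options)
    fxr = func(xr)
    fx = function(np.copy(x), *(wrapper_args + args))
  File "fit.py", line 22, in cost
    h=hull(name,box(v[:2],v[2],36,20,z0+.052,z0+.084),ps,F,lo,sh)
  File "fit.py", line 9, in hull
    m=np.zeros(shape,np.uint8); u=((proj(name,P,ps)+.5-off)*F-.5)
                                    ~~~~^^^^^^^^^^^
  File "h.py", line 14, in proj
    m=camera_model(name); P=np.atleast_2d(P).astype(float)
ValueError: time passes only in moves, steps and waits
```

```bash
sed -i 's/^from bench.*/from bench import monitor, read_camera, manip\nimport bench, functools\ncamera_model=functools.lru_cache(None)(bench.camera_model)/' h.py
cat >> run1.py <<'E'
    for name,im,p_ in (("wrist",W,ps),("top",T,None)):
        L_,W_=S[s]
        for P in (box(r.x[:2],r.x[2],L_,W_,.008,.02),box(r.x[:2],r.x[2],36,20,.056,.088)):
            F=2 if name=="wrist" else 4
            k="o"+name
            if k not in globals(): globals()[k]=cv2.resize(im,None,fx=F,fy=F,interpolation=2)
            cv2.polylines(globals()[k],[cv2.convexHull(np.round((proj(name,P,p_)+.5)*F-.5).astype(np.int32))],True,(0,255,0) if P[0,2]<.05 else (255,0,255),1)
h=otop[560:1020,500:1080]; cv2.imwrite("pics/ov.png",owrist[60:620,200:930]); cv2.imwrite("pics/ov2.png",h)
E
python3 run1.py
```

```text
a 1 wrist [475.7 299.9] -51.5 675.3
a 1 top [475.5 299.7] -53.1 621.7
a 2 wrist [475.7 300. ] -51.6 1303.0
b 1 wrist [598.2 284.6] 7.4 3011.1
b 1 top [597.1 285.7] 6.7 1448.1
b 2 wrist [597.8 285. ] 8.2 4483.3
c 1 wrist [572.1  95.8] -28.9 1095.3
c 1 top [570.1  97.9] -27.9 891.1
c 2 wrist [571.2  97.3] -27.4 2017.4
d 1 wrist [451.1 122.9] -40.0 488.3
d 1 top [449.8 125.8] -36.5 434.9
d 2 wrist [450.6 123.8] -38.3 999.6
```

View pics/ov.png

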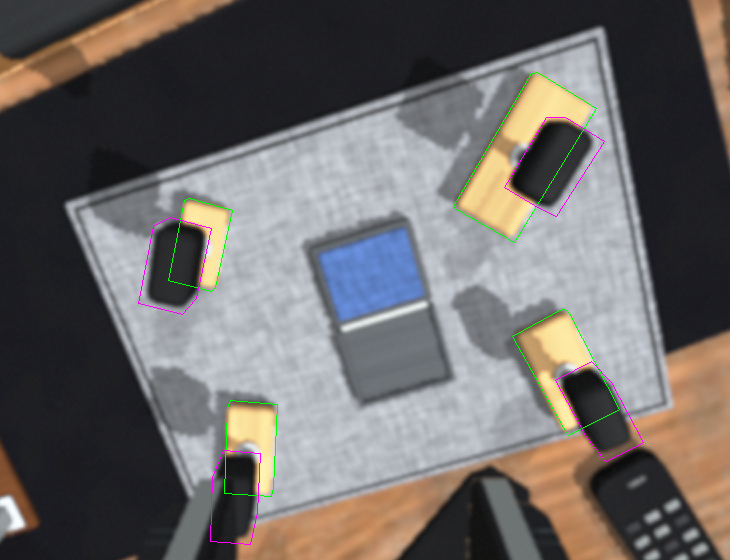

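The green mount outlines fit well. Stamp A comes first.

```bash
python3 - <<'E'
from h import *
print(delta([.4757,.300,.068],38.5))
E
```

```text
(array([ 61.5,  90.3, 211.6]), array([ 0. , -0. , 28.8]))
```

Call:
step_arm(delta_pos=[[20,30,50],[40,60,80],[61.5,90,110],[61.5,90,150],[61.5,90,160]], rotation=[[0,0,9.6],[0,0,19.2],[0,0,28.8],[0,0,28.8],[0,0,28.8]])

```text
time_s: 2.08
eef_pos: [0.4737, 0.2989, 0.1163]
tool_rot: [0.434, 0.901, -0.002, -0.002]
wrist_force: [0.7, -0.0, 0.1]
grip_width: 0.0499
grip_force: 0.0
```

```bash
python3 - <<'E'
from h import *
print(delta([.4757,.300,.068],38.5)); p,q=pose(); im=read_camera("wrist")
F=2;o=cv2.resize(im,None,fx=F,fy=F,interpolation=2)
from fit import box
for P in (box([.4757,.300],np.radians(-51.5),77,36,.008,.02),box([.4757,.300],np.radians(-51.5),36,20,.056,.088)):
    cv2.polylines(o,[cv2.convexHull(np.round((proj("wrist",P,(p,q))+.5)*F-.5).astype(np.int32))],True,(0,255,0),1)
cv2.imwrite("pics/a1.png",o[240:,200:960])
E
```

```text
(array([-0.5,  2.5, 48.2]), array([-0.3, -0.1,  0. ]))
```

View pics/a1.png

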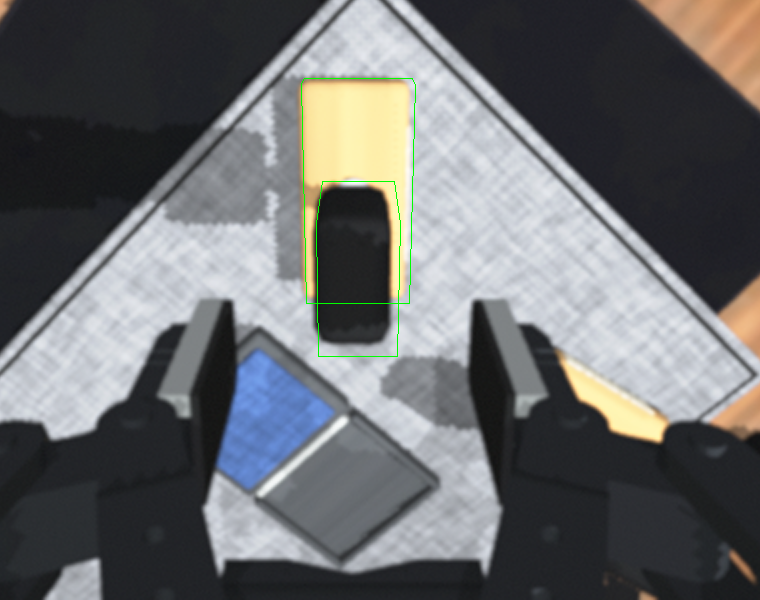

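The outline matches A to about 1 mm. Next I descend, grip and lift.

Call:
step_arm(delta_pos=[[0,2,20],[0,2,40],[0,2,48],[0,2,48],[0,2,48]], rotation=[[0,0,0],[0,0,0],[0,0,0],[0,0,0],[0,0,0]])

```text
time_s: 2.75
eef_pos: [0.4792, 0.2999, 0.0729]
tool_rot: [0.436, 0.9, 0.001, 0.001]
wrist_force: [-0.2, 0.2, 0.5]
grip_width: 0.0503
grip_force: 0.0
```

Call:
step_arm(delta_pos=[[0,0,0],[0,0,0],[0,0,0],[0,0,0],[0,0,0]], rotation=[[0,0,0],[0,0,0],[0,0,0],[0,0,0],[0,0,0]], gripper=10, squeeze=40)

```text
time_s: 3.38
eef_pos: [0.4787, 0.2997, 0.0721]
tool_rot: [0.436, 0.9, 0.001, 0.0]
wrist_force: [-1.3, -1.0, 5.2]
grip_width: 0.0191
grip_force: 46.6
```

Call:
step_arm(delta_pos=[[0,0,-20],[0,0,-50],[0,0,-90],[0,0,-112],[0,0,-112]], rotation=[[0,0,0],[0,0,0],[0,0,0],[0,0,0],[0,0,0]])

```text
time_s: 4.0
eef_pos: [0.4791, 0.3, 0.1848]
tool_rot: [0.436, 0.9, 0.001, 0.001]
wrist_force: [-0.3, -0.6, -1.1]
grip_width: 0.019
grip_force: 45.9
```

```bash
cat > goal.py <<'E'
# rack pose from top-view marks: base corners / fork U arcs
from h import *
from scipy.optimize import least_squares
c2=lambda u:((np.array(u)+.5)/4-.5+[285,170])
pts=[]  # (local xyz, px)
for i,(t1,t2,m) in enumerate([((122,180),(187,188),(160,90)),((272,199),(339,207),(312,105)),((422,217),(489,226),(461,123)),((573,237),(641,244),(613,143))]):
    y=.126-.084*i
    pts+=[((-.033,y+.0155,.1055),c2(t1)),((-.033,y-.0155,.1055),c2(t2)),((.019,y,.100),c2(m))]
pts+=[((-.05,.183,.008),c2((45,207))),((-.05,-.183,.008),c2((634,280)))]
L=np.array([a for a,_ in pts]);U=np.array([b for _,b in pts])
def W(v,L): c,s=np.cos(v[2]),np.sin(v[2]); return np.c_[v[0]+c*L[:,0]-s*L[:,1],v[1]+s*L[:,0]+c*L[:,1],L[:,2]]
if __name__=="__main__":
    r=least_squares(lambda v:(proj("top",W(v,L))-U).ravel(),[.477,-.23,-.09],loss="soft_l1")
    print(r.x,np.degrees(r.x[2])); print((proj("top",W(r.x,L))-U).round(1).tolist())
    print("seats",W(r.x,np.array([[0,.126-.084*i,.1025] for i in range(4)])).round(4).tolist())
E
python3 goal.py
```

```text
[ 0.50251243 -0.22882338 -0.09569874] -5.48313411497036
[[1.1, -0.1], [-1.3, -0.4], [0.9, 0.5], [1.1, -0.3], [-1.8, -0.6], [0.0, 1.3], [1.2, -0.2], [-1.6, -0.7], [0.0, 1.3], [1.2, -0.5], [-1.8, -0.6], [-0.6, 0.8], [-0.6, 0.1], [1.0, 0.2]]
seats [[0.5146, -0.1034, 0.1025], [0.5065, -0.187, 0.1025], [0.4985, -0.2706, 0.1025], [0.4905, -0.3542, 0.1025]]
```

```bash
python3 - <<'E'
from h import *
print(delta([.440,-.096,.195],-5.5), monitor.get_state()["joint_pos"])
E
```

```text
(array([-286.3, -276.4,  -11. ]), array([ 0.2, -0. , 43.9])) [ 4.59030069e-01  1.35299974e-01  1.42586293e+00  1.22551955e-04
  1.57684069e+00 -2.10374922e-01]
```

Call:
step_arm(delta_pos=[[-36,-35,-11],[-77,-74,-11],[-118,-114,-11],[-160,-154,-11],[-200,-193,-11]], rotation=[[0,0,8.8],[0,0,17.6],[0,0,26.4],[0,0,35.2],[0,0,44]])

```text
time_s: 4.62
eef_pos: [0.4496, 0.0213, 0.1918]
tool_rot: [0.743, 0.67, -0.001, -0.001]
wrist_force: [0.1, -0.4, -0.8]
grip_width: 0.0193
grip_force: 45.8
```

```bash
python3 - <<'E'
from h import *
print(delta([.440,-.096,.195],-5.5))
E
```

```text
(array([-117.7,    2.6,   -3.2]), array([-0.2,  0. , -0.4]))
```

Call:
step_arm(delta_pos=[[-40,0,0],[-80,0,0],[-119,0,0],[-119,0,0],[-119,0,0]], rotation=[[0,0,0],[0,0,0],[0,0,0],[0,0,0],[0,0,0]])

```text
time_s: 5.25
eef_pos: [0.4387, -0.0948, 0.1926]
tool_rot: [0.741, 0.671, -0.0, -0.002]
wrist_force: [0.2, -0.2, -1.1]
grip_width: 0.019
grip_force: 45.8
```

Call:
step_arm(delta_pos=[[0,0,0],[0,0,0],[0,0,0],[0,0,0],[0,0,0]], rotation=[[0,0,0],[0,0,0],[0,0,0],[0,0,0],[0,0,0]])

```text
time_s: 5.88
eef_pos: [0.4394, -0.0954, 0.1944]
tool_rot: [0.741, 0.671, 0.0, 0.0]
wrist_force: [-0.1, -0.1, -0.8]
grip_width: 0.0189
grip_force: 45.8
```

```bash
python3 - <<'E'
from h import *
from goal import W
p,q=pose(); im=read_camera("wrist"); np.savez("pics/r1.npz",p=p,q=q,im=im); print(p,delta([.440,-.096,.195],-5.5))
v=[.5025,-.2288,-.0957]
o=cv2.resize(im,(800,600),interpolation=2); k=800/560
for i in range(4):
    y=.126-.084*i
    P=W(v,np.array([[-.033,y+.0155,.1055],[-.022,y+.011,.1],[0,y+.011,.1],[.011,y+.011,.1],[.022,y,.1],[.011,y-.011,.1],[-.022,y-.011,.1],[-.033,y-.0155,.1055]]))
    cv2.polylines(o,[np.round(proj("wrist",P,(p,q))*k).astype(np.int32)],False,(0,255,0),1)
# stamp in hand at tool x=+2mm
Rt=R.from_quat(q)
for L,Wd,z0,z1 in ((77,36,.064,.052),(36,20,.016,-.016)):
    B=np.array([[.002+sx*L/2000,sy*Wd/2000,z] for sx in(-1,1) for sy in(-1,1) for z in(z0,z1)])
    cv2.polylines(o,[cv2.convexHull(np.round(proj("wrist",Rt.apply(B)+p,(p,q))*k).astype(np.int32))],True,(255,0,255),1)
cv2.imwrite("pics/r1.png",o)
E
```

```text
[ 0.43938451 -0.09538474  0.19438356] (array([-0.5,  0.7, -0.7]), array([ 0. , -0. , -0.1]))
```

View pics/r1.png

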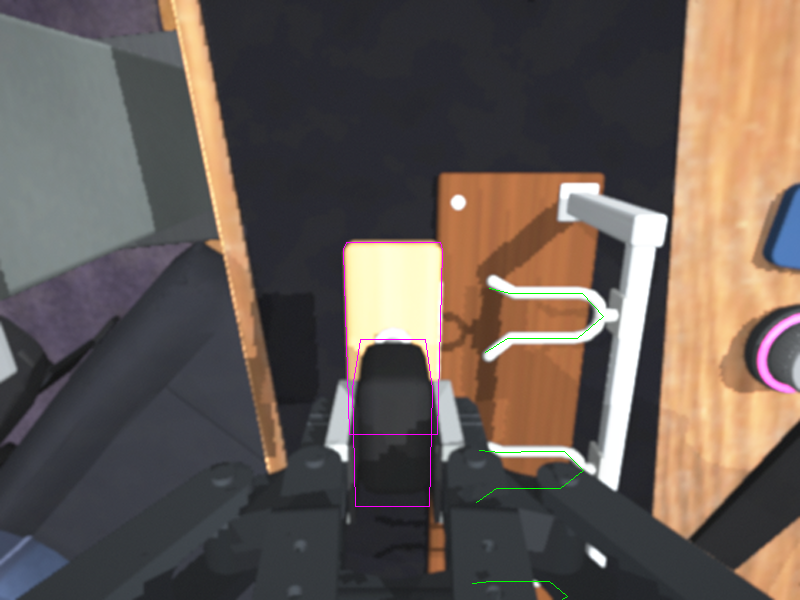

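The magenta stamp model and the green fork model both match the picture, with fork 1 at (600,315) and the stamp at (392,340). Now to insert A.

```bash
python3 - <<'E'
from h import *
print(delta([.5164,-.1056,.1295],-5.5))
E
```

```text
(array([-2.5, 77.7, 64.8]), array([ 0. , -0. , -0.1]))
```

Call:
step_arm(delta_pos=[[-2.5,0,30],[-2.5,0,55],[-2.5,0,65],[-2.5,0,65],[-2.5,10,65]], rotation=[[0,0,0],[0,0,0],[0,0,0],[0,0,0],[0,0,0]])

```text
time_s: 6.55
eef_pos: [0.4499, -0.0992, 0.1306]
tool_rot: [0.741, 0.671, 0.001, 0.001]
wrist_force: [0.5, -0.3, -0.4]
grip_width: 0.0194
grip_force: 45.8
```

Call:
step_arm(delta_pos=[[0,15,0],[0,32,0],[0,50,0],[0,63,0],[0,68,0]], rotation=[[0,0,0],[0,0,0],[0,0,0],[0,0,0],[0,0,0]])

```text
time_s: 7.18
eef_pos: [0.5179, -0.1058, 0.1294]
tool_rot: [0.741, 0.671, 0.0, 0.0]
wrist_force: [0.4, 0.5, -1.3]
grip_width: 0.0192
grip_force: 45.9
```

Call:
step_arm(delta_pos=[[0,0,0],[0,0,3],[0,0,6],[0,0,9],[0,0,9]], rotation=[[0,0,0],[0,0,0],[0,0,0],[0,0,0],[0,0,0]])

```text
time_s: 7.8
eef_pos: [0.5163, -0.1055, 0.1199]
tool_rot: [0.741, 0.671, -0.0, -0.0]
wrist_force: [-0.2, 0.4, -0.5]
grip_width: 0.0189
grip_force: 45.9
```

```bash
python3 - <<'E'
from h import *
print(delta([.5164,-.1056,.1185],-5.5))
cv2.imwrite("pics/s1.png",cv2.resize(read_camera("side")[200:400,240:360],None,fx=3,fy=3,interpolation=2))
E
```

```text
(array([-0.1,  0.1,  1.4]), array([-0. , -0. , -0.2]))
```

View pics/s1.png

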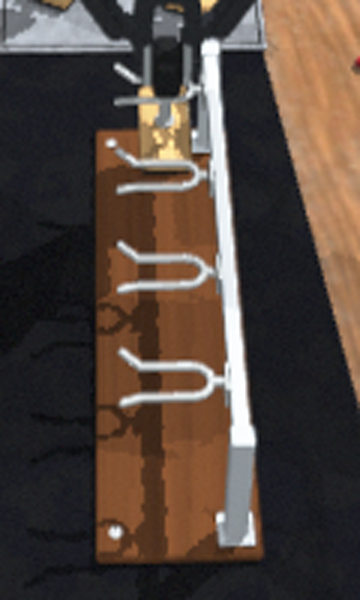

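The side view shows the neck at (165,115) between fork 1's prongs. I lower until it touches.

Call:
step_arm(delta_pos=[[0,0,0.5],[0,0,1],[0,0,1.5],[0,0,2],[0,0,2]], rotation=[[0,0,0],[0,0,0],[0,0,0],[0,0,0],[0,0,0]])

```text
time_s: 8.48
eef_pos: [0.5168, -0.1057, 0.1185]
tool_rot: [0.741, 0.671, 0.0, 0.0]
wrist_force: [-0.0, 1.0, 0.2]
grip_width: 0.0192
grip_force: 46.0
```

Call:
step_arm(delta_pos=[[0,0,0],[0,0,0],[0,0,0],[0,0,0],[0,0,0]], rotation=[[0,0,0],[0,0,0],[0,0,0],[0,0,0],[0,0,0]], gripper=42)

```text
time_s: 9.1
eef_pos: [0.5167, -0.1056, 0.1183]
tool_rot: [0.741, 0.671, 0.0, -0.0]
wrist_force: [0.4, 0.5, 0.8]
grip_width: 0.042
grip_force: 0.0
```

Call:
step_arm(delta_pos=[[0,0,-20],[0,0,-50],[0,0,-90],[0,0,-110],[0,0,-110]], rotation=[[0,0,0],[0,0,0],[0,0,0],[0,0,0],[0,0,0]], gripper=50)

```text
time_s: 9.72
eef_pos: [0.5177, -0.106, 0.2306]
tool_rot: [0.741, 0.671, 0.001, 0.002]
wrist_force: [0.1, 0.5, -1.4]
grip_width: 0.0502
grip_force: 0.0
```

```bash
python3 - <<'E'
from h import *
im=read_camera("side"); cv2.imwrite("pics/s2.png",cv2.resize(im[130:350,230:390],None,fx=2.7,fy=2.7,interpolation=2))
p,q=pose(); cv2.imwrite("pics/w3.png",read_camera("wrist")); np.savez("pics/w3.npz",p=p,q=q)
# goal over B : stamp B
print(delta([.598,.2848,.13],97.5), delta([.598,.2848,.13],-82.5), monitor.get_state()["joint_pos"])
E
```

```text
(array([396.5,  42.9,  97.4]), array([-0.1,  0. , 76.8])) (array([396.5,  42.9,  97.4]), array([-0.1,  0. , 76.8])) [-3.09287589e-01  3.95454831e-02  1.44462762e+00  6.96549987e-05
  1.65866245e+00 -2.10657165e-01]
```

View pics/w3.png

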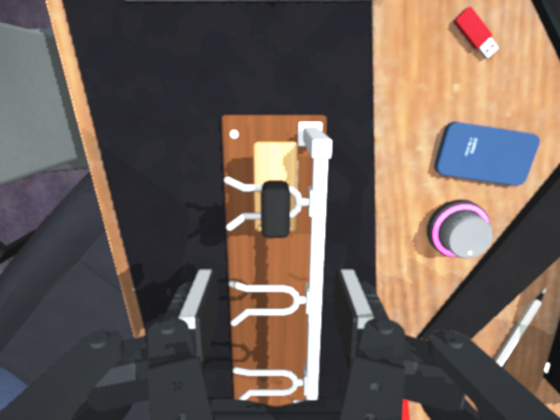

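A hangs well in fork 1 at (275,210). Next is B at yaw 97.5, which keeps the camera away from the monitor.

Call:
step_arm(delta_pos=[[45,5,0],[95,10,0],[145,15,0],[195,21,0],[245,26,0]], rotation=[[0,0,-10.3],[0,0,-20.6],[0,0,-30.9],[0,0,-41.2],[0,0,-51.5]])

```text
time_s: 10.45
eef_pos: [0.5661, 0.1371, 0.2259]
tool_rot: [0.373, 0.928, -0.001, -0.002]
wrist_force: [0.4, 0.6, 0.3]
grip_width: 0.0501
grip_force: 0.0
```

```bash
python3 - <<'E'
from h import *
print(delta([.598,.2848,.14],97.5),pose()[0])
E
```

```text
(array([ 79.1, 128.9,  85.7]), array([ -0.1,  -0.2, -51.3])) [0.56609399 0.13706291 0.22592487]
```

Call:
step_arm(delta_pos=[[16,26,0],[32,52,0],[48,78,20],[64,104,50],[79,129,84]], rotation=[[0,0,-10.3],[0,0,-20.6],[0,0,-30.9],[0,0,-41.2],[0,0,-51.3]])

```text
time_s: 11.08
eef_pos: [0.5993, 0.284, 0.1415]
tool_rot: [-0.065, 0.998, -0.0, -0.001]
wrist_force: [-0.7, -0.2, 0.8]
grip_width: 0.0499
grip_force: 0.0
```

Call:
step_arm(delta_pos=[[0,0,0],[0,0,0],[0,0,0],[0,0,0],[0,0,0]], rotation=[[0,0,0],[0,0,0],[0,0,0],[0,0,0],[0,0,0]])

```text
time_s: 11.7
eef_pos: [0.6003, 0.2828, 0.1454]
tool_rot: [-0.062, 0.998, 0.0, 0.001]
wrist_force: [0.5, -0.5, 0.2]
grip_width: 0.05
grip_force: 0.0
```

```bash
cat > look.py <<'E'
import sys
from fit import *
s,x,y,a=sys.argv[1],*map(float,sys.argv[2:5])
ps=pose(); im=read_camera("wrist"); cv2.imwrite(f"pics/look_{s}.png",im)
# mount only + upper part; handles treated loosely
r=fit(s,np.array([x,y,np.radians(a)]),[("wrist",im,ps,False)]); v=r.x
r2=fit(s,v,[("wrist",im,ps,True)])
for q in (r,r2): print((q.x[:2]*1000).round(1),np.degrees(q.x[2]).round(1),round(q.fun,1))
yaw=np.degrees(v[2])+90
print(delta([*v[:2],.070],yaw),"prior:",delta([x,y,.070],a+90))
L,Wd=S[s]; o=cv2.resize(im,None,fx=2,fy=2,interpolation=2)
for P in (box(v[:2],v[2],L,Wd,.008,.02),box(v[:2],v[2],36,20,.056,.088)):
    cv2.polylines(o,[cv2.convexHull(np.round((proj("wrist",P,ps)+.5)*2-.5).astype(np.int32))],True,(0,255,0),1)
cv2.imwrite(f"pics/lo_{s}.png",o[200:800,180:960])
E
python3 look.py b .598 .2848 7.5
```

```text
[597.9 284.2] 4.4 3729.0
[598.  284.3] 4.4 4879.9
(array([ 2.1,  1.5, 75.2]), array([0. , 0.1, 2.8])) prior: (array([ 2. ,  2.1, 75.2]), array([ 0. ,  0.1, -0.4]))
```

View pics/lo_b.png

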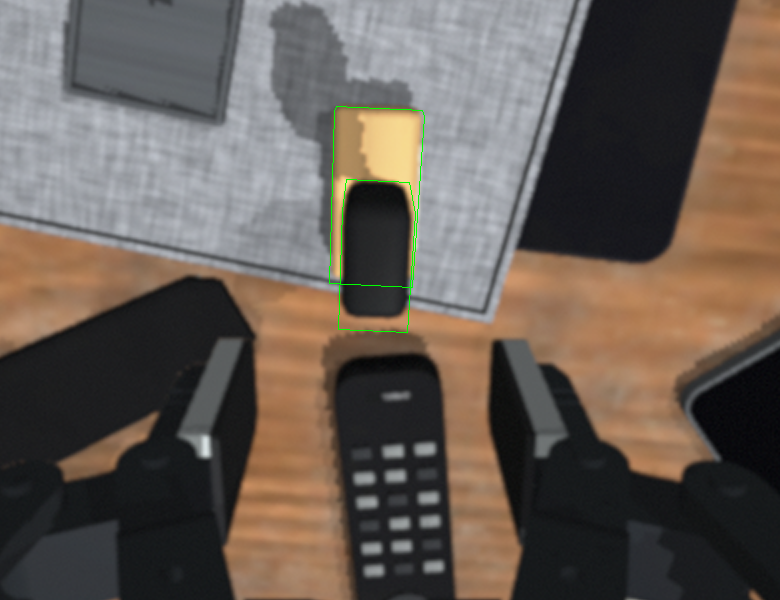

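The outline matches, so I descend (2, 1.8, 75) and grip.

Call:
step_arm(delta_pos=[[2,1.8,25],[2,1.8,50],[2,1.8,70],[2,1.8,75],[2,1.8,75]], rotation=[[0,0,0],[0,0,0],[0,0,0],[0,0,0],[0,0,0]])

```text
time_s: 12.38
eef_pos: [0.5978, 0.2848, 0.0694]
tool_rot: [-0.062, 0.998, 0.0, 0.0]
wrist_force: [0.9, -0.1, -0.2]
grip_width: 0.0505
grip_force: 0.0
```

Call:
step_arm(delta_pos=[[0,0,0],[0,0,0],[0,0,0],[0,0,0],[0,0,0]], rotation=[[0,0,0],[0,0,0],[0,0,0],[0,0,0],[0,0,0]], gripper=10)

```text
time_s: 13.0
eef_pos: [0.5984, 0.285, 0.0707]
tool_rot: [-0.062, 0.998, 0.0, 0.001]
wrist_force: [0.8, -0.6, 5.6]
grip_width: 0.0193
grip_force: 43.6
```

Call:
step_arm(delta_pos=[[0,0,-20],[0,0,-50],[0,0,-90],[0,0,-125],[0,0,-125]], rotation=[[0,0,0],[0,0,0],[0,0,0],[0,0,0],[0,0,0]])

```text
time_s: 13.62
eef_pos: [0.5993, 0.2854, 0.1995]
tool_rot: [-0.062, 0.998, 0.001, 0.004]
wrist_force: [-0.4, -0.4, -1.0]
grip_width: 0.019
grip_force: 42.7
```

```bash
cat > front.py <<'E'
import sys
from h import *
from goal import W
i=int(sys.argv[1]); V=[.5025,-.2288,-.0957]   # fork index, then handle-bottom offset & along offset handled by caller
def g(lx,ly,z): return W(V,np.array([[lx,.126-.084*(i-1)+ly,z]]))[0]
if __name__=="__main__":
    ly=float(sys.argv[2])/1000; z=float(sys.argv[3])
    for lx,dz in ((-.075,z),(.002,z)): print(lx,g(lx,ly,dz).round(4),delta(g(lx,ly,dz),-5.5))
E
python3 front.py 2 0 .195
```

```text
-0.075 [ 0.4319 -0.1798  0.195 ] (array([ 224.1, -440.8,    1.7]), array([ -0.2,   0.5, -77.3]))
0.002 [ 0.5085 -0.1872  0.195 ] (array([ 149. , -457.6,    2.3]), array([ -0.2,   0.5, -77.3]))
```

Call:
step_arm(delta_pos=[[22,-44,-10],[45,-88,-20],[67,-132,-20],[90,-176,-20],[112,-220,-20]], rotation=[[0,0,10.3],[0,0,20.6],[0,0,30.9],[0,0,41.2],[0,0,51.4]])

```text
time_s: 14.25
eef_pos: [0.5122, 0.0512, 0.2124]
tool_rot: [0.379, 0.925, -0.001, -0.002]
wrist_force: [0.1, 0.3, -0.8]
grip_width: 0.0192
grip_force: 42.7
```

```bash
python3 front.py 2 0 .215
```

```text
-0.075 [ 0.4319 -0.1798  0.215 ] (array([-104.8, -221. ,   -2.3]), array([-0.2, -0.1, 50.9]))
0.002 [ 0.5085 -0.1872  0.215 ] (array([-164.6, -172.4,   -2.6]), array([-0.2, -0.1, 50.9]))
```

Call:
step_arm(delta_pos=[[-21,-44,0],[-42,-88,0],[-63,-132,0],[-84,-176,0],[-105,-220,0]], rotation=[[0,0,10.3],[0,0,20.6],[0,0,30.9],[0,0,41.2],[0,0,51]])

```text
time_s: 14.88
eef_pos: [0.4341, -0.1792, 0.2125]
tool_rot: [0.741, 0.672, -0.0, -0.002]
wrist_force: [0.5, 0.8, -0.0]
grip_width: 0.0193
grip_force: 42.7
```

Call:
step_arm(delta_pos=[[0,0,0],[0,0,20],[0,0,50],[0,0,70],[0,0,70]], rotation=[[0,0,0],[0,0,0],[0,0,0],[0,0,0],[0,0,0]])

```text
time_s: 15.5
eef_pos: [0.4341, -0.1763, 0.1413]
tool_rot: [0.738, 0.675, -0.001, -0.003]
wrist_force: [0.5, -0.2, -0.5]
grip_width: 0.0196
grip_force: 42.7
```

Call:
step_arm(delta_pos=[[0,0,0],[0,0,0],[0,0,0],[0,0,0],[0,0,0]], rotation=[[0,0,0],[0,0,0],[0,0,0],[0,0,0],[0,0,0]])

```text
time_s: 16.12
eef_pos: [0.4357, -0.1784, 0.1445]
tool_rot: [0.739, 0.674, 0.0, 0.0]
wrist_force: [-1.0, 0.4, -1.6]
grip_width: 0.0194
grip_force: 42.7
```

```bash
cat > chk.py <<'E'
# stamp in hand: offset along tool x, from the mount's outline seen by the wrist camera; overlays fork model
import sys
from fit import *
from front import g,V,i
s=sys.argv[4]; hz=float(sys.argv[5]); z=float(sys.argv[3])
p,q=pose(); im=read_camera("wrist"); c=im.astype(int); be=((c[...,2]-c[...,0]>45)&(c[...,2]>150)).astype(np.uint8)
L,Wd=S[s]; Rt=R.from_quat(q)
u=lambda dx,dy: proj("wrist",Rt.apply([[L/2000+dx,dy+sy*Wd/2000,hz+.036] for sy in(-1,1)])+p,(p,q))
print("far-edge px (model, dx=0):",u(0,0).round(1).tolist(),"dx=+2mm:",u(.002,0).round(1).tolist())
m=u(0,0); x0,x1=int(m[:,0].min()),int(np.ceil(m[:,0].max())); y0=int(m[:,1].mean())
n,lab,st,_=cv2.connectedComponentsWithStats(be[y0-25:y0+60,x0-25:x1+25])
k=1+np.argmax(st[1:,4]); print("seen: left,top,right",st[k,0]+x0-25,st[k,1]+y0-25,st[k,0]+st[k,2]+x0-25)
o=cv2.resize(im,(800,600),interpolation=2)
for j in range(4):
    y=.126-.084*j
    from goal import W
    P=W(V,np.array([[-.033,y+.0155,.1055],[-.022,y+.011,.1],[.011,y+.011,.1],[.022,y,.1],[.011,y-.011,.1],[-.022,y-.011,.1],[-.033,y-.0155,.1055]]))
    cv2.polylines(o,[np.round(proj("wrist",P,(p,q))*800/560).astype(np.int32)],False,(0,255,0),1)
cv2.imwrite(f"pics/chk_{s}.png",o)
E
python3 chk.py 2 0 .1275 b .0147; python3 front.py 2 0 .1275
```

```text
far-edge px (model, dx=0): [[244.0, 188.9], [305.6, 188.9]] dx=+2mm: [[243.9, 185.2], [305.7, 185.2]]
seen: left,top,right 246 178 306
-0.075 [ 0.4319 -0.1798  0.1275] (array([-1.7, -3.6, 16.9]), array([ 0. , -0. ,  0.2]))
0.002 [ 0.5085 -0.1872  0.1275] (array([-2. , 73.4, 16.9]), array([ 0. , -0. ,  0.2]))
```

```bash
sed -i 's/hz+.036\]/hz+.048]/' chk.py; python3 chk.py 2 0 .1275 b .0147
```

```text
far-edge px (model, dx=0): [[245.8, 183.3], [303.9, 183.3]] dx=+2mm: [[245.7, 179.8], [304.0, 179.8]]
seen: left,top,right 246 178 306
```

View pics/chk_b.png

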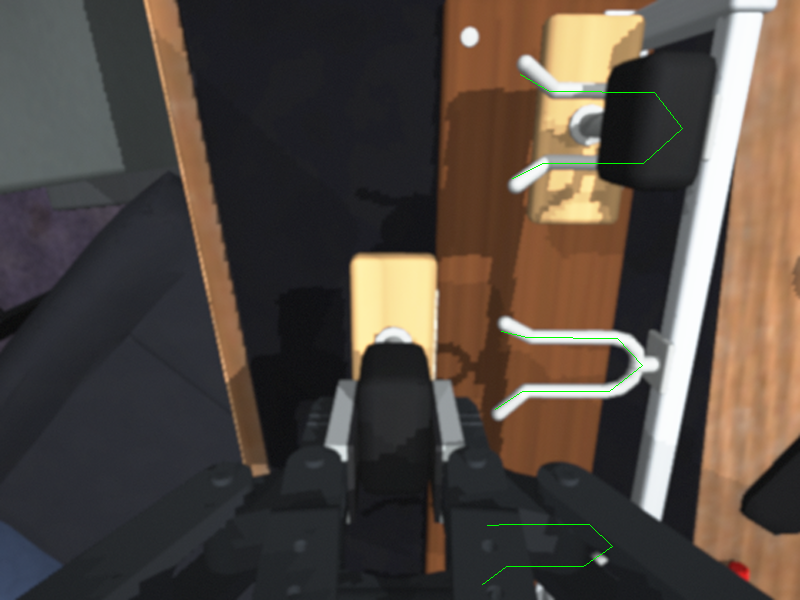

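Fork 2 at (640,362) matches the model. B is held about 1.5 mm off centre, which I correct during insertion.

Call:
step_arm(delta_pos=[[-3.5,0,8],[-3.5,0,17],[-3.5,0,17],[-3.5,10,17],[-3.5,25,17]], rotation=[[0,0,0],[0,0,0.2],[0,0,0.2],[0,0,0.2],[0,0,0.2]])

```text
time_s: 16.85
eef_pos: [0.4613, -0.1843, 0.1277]
tool_rot: [0.74, 0.673, 0.0, 0.001]
wrist_force: [0.0, -0.9, -1.0]
grip_width: 0.0189
grip_force: 42.7
```

Call:
step_arm(delta_pos=[[0,15,0],[0,30,0],[0,42,0],[0,48,0],[0,48,0]], rotation=[[0,0,0],[0,0,0],[0,0,0],[0,0,0],[0,0,0]])

```text
time_s: 17.48
eef_pos: [0.5082, -0.1886, 0.1271]
tool_rot: [0.74, 0.673, -0.0, -0.0]
wrist_force: [0.1, 0.4, -1.0]
grip_width: 0.0197
grip_force: 42.7
```

Call:
step_arm(delta_pos=[[0,0,3],[0,0,6],[0,0,9],[0,0,10],[0,0,10]], rotation=[[0,0,0],[0,0,0],[0,0,0],[0,0,0],[0,0,0]])

```text
time_s: 18.1
eef_pos: [0.508, -0.1887, 0.1173]
tool_rot: [0.74, 0.673, 0.0, 0.0]
wrist_force: [0.1, 0.1, -0.4]
grip_width: 0.0191
grip_force: 42.9
```

```bash
python3 front.py 2 -1.5 .1172; python3 -c "
from h import *
print(monitor.get_state()['wrist_force'])"
```

```text
-0.075 [ 0.4317 -0.1813  0.1172] (array([  0.1, -76.6,   0.1]), array([ 0., -0.,  0.]))
0.002 [ 0.5084 -0.1887  0.1172] (array([0.1, 0.4, 0.1]), array([ 0., -0.,  0.]))
[ 0.14625481  0.12861888 -0.36310313]
```

Now release, lift clear and head for C.

Call:
step_arm(delta_pos=[[0,0,0.5],[0,0,0.5],[0,0,0.5],[0,0,0.5],[0,0,0.5]], rotation=[[0,0,0],[0,0,0],[0,0,0],[0,0,0],[0,0,0]], gripper=42)

```text
time_s: 18.73
eef_pos: [0.508, -0.1887, 0.1168]
tool_rot: [0.74, 0.673, 0.0, 0.0]
wrist_force: [-0.3, 0.3, 0.0]
grip_width: 0.0417
grip_force: 0.0
```

Call:
step_arm(delta_pos=[[0,0,-20],[0,0,-50],[0,0,-90],[0,0,-110],[0,0,-110]], rotation=[[0,0,0],[0,0,0],[0,0,0],[0,0,0],[0,0,0]], gripper=50)

```text
time_s: 19.35
eef_pos: [0.5089, -0.1891, 0.2291]
tool_rot: [0.74, 0.673, 0.001, 0.002]
wrist_force: [0.0, -0.1, -1.3]
grip_width: 0.0499
grip_force: 0.0
```

```bash
python3 - <<'E'
from h import *
print(delta([.5715,.0965,.14],62))
cv2.imwrite("pics/w4.png",read_camera("wrist"))
E
```

```text
(array([290.4,  34.7,  88.8]), array([  0.2,   0.2, -67.4]))
```

Call:
step_arm(delta_pos=[[42,5,0],[84,10,0],[126,15,0],[168,20,0],[210,25,0]], rotation=[[0,0,-10],[0,0,-20],[0,0,-30],[0,0,-40],[0,0,-50]])

```text
time_s: 20.02
eef_pos: [0.5521, 0.0194, 0.2244]
tool_rot: [0.384, 0.923, -0.001, -0.002]
wrist_force: [0.6, -0.6, -0.0]
grip_width: 0.0501
grip_force: 0.0
```

```bash
python3 - <<'E'
from h import *
print(delta([.5715,.0965,.14],62))
E
```

```text
(array([40.7, 68.4, 84.3]), array([ -0.1,  -0.2, -17.1]))
```

Call:
step_arm(delta_pos=[[20,34,20],[41,68,50],[41,68,80],[41,68,80],[41,68,80]], rotation=[[0,0,-8],[0,0,-17],[0,0,-17],[0,0,-17],[0,0,-17]])

```text
time_s: 20.65
eef_pos: [0.5725, 0.0946, 0.1469]
tool_rot: [0.246, 0.969, -0.0, -0.0]
wrist_force: [0.4, -0.1, 0.0]
grip_width: 0.0502
grip_force: 0.0
```

Call:
step_arm(delta_pos=[[0,0,0],[0,0,0],[0,0,0],[0,0,0],[0,0,0]], rotation=[[0,0,0],[0,0,0],[0,0,0],[0,0,0],[0,0,0]])

```text
time_s: 21.28
eef_pos: [0.5725, 0.0949, 0.1469]
tool_rot: [0.246, 0.969, 0.0, 0.0]
wrist_force: [0.1, -0.4, 0.7]
grip_width: 0.0497
grip_force: 0.0
```

```bash
python3 look.py c .5715 .0965 -28
```

```text
[571.7  95.8] -28.1 3811.1
[571.8  95.6] -27.7 4570.4
(array([ 1.1,  0.4, 76.8]), array([ 0. , -0. , -0.4])) prior: (array([ 1.6,  0.9, 76.8]), array([ 0. , -0. , -0.5]))
```

Call:
step_arm(delta_pos=[[2,0.5,25],[2,0.5,50],[2,0.5,70],[2,0.5,77],[2,0.5,77]], rotation=[[0,0,-0.4],[0,0,-0.4],[0,0,-0.4],[0,0,-0.4],[0,0,-0.4]])

```text
time_s: 21.95
eef_pos: [0.5709, 0.0963, 0.0696]
tool_rot: [0.242, 0.97, -0.0, -0.0]
wrist_force: [0.2, 0.5, -0.1]
grip_width: 0.0494
grip_force: 0.0
```

Call:
step_arm(delta_pos=[[0,0,0],[0,0,0],[0,0,0],[0,0,0],[0,0,0]], rotation=[[0,0,0],[0,0,0],[0,0,0],[0,0,0],[0,0,0]], gripper=10)

```text
time_s: 22.58
eef_pos: [0.5718, 0.0963, 0.0711]
tool_rot: [0.242, 0.97, 0.0, 0.001]
wrist_force: [-0.4, -0.2, 5.6]
grip_width: 0.0193
grip_force: 41.3
```

Call:
step_arm(delta_pos=[[0,0,-20],[0,0,-50],[0,0,-90],[0,0,-135],[0,0,-145]], rotation=[[0,0,0],[0,0,0],[0,0,0],[0,0,0],[0,0,0]])

```text
time_s: 23.2
eef_pos: [0.5723, 0.0965, 0.2183]
tool_rot: [0.242, 0.97, 0.001, 0.003]
wrist_force: [0.4, -0.8, -0.7]
grip_width: 0.0194
grip_force: 40.5
```

```bash
python3 front.py 3 0 .215
```

```text
-0.075 [ 0.4238 -0.2634  0.215 ] (array([ -38.1, -387.5,    2.2]), array([ 0.3,  0.1, 67.5]))
0.002 [ 0.5005 -0.2708  0.215 ] (array([-109.2, -357.9,    2.7]), array([ 0.3,  0.1, 67.5]))
```

Call:
step_arm(delta_pos=[[-5,-55,0],[-11,-110,0],[-16,-165,0],[-22,-220,0],[-27,-275,0]], rotation=[[0,0,10],[0,0,20],[0,0,30],[0,0,40],[0,0,50]])

```text
time_s: 23.82
eef_pos: [0.4638, -0.1602, 0.2125]
tool_rot: [0.632, 0.775, -0.0, -0.002]
wrist_force: [1.1, -1.1, -0.4]
grip_width: 0.0194
grip_force: 40.5
```

```bash
python3 front.py 3 0 .215
```

```text
-0.075 [ 0.4238 -0.2634  0.215 ] (array([-93.1, -60. ,  -2.5]), array([-0.2, -0.1, 17.1]))
0.002 [ 0.5005 -0.2708  0.215 ] (array([-115.7,   13.6,   -2.8]), array([-0.2, -0.1, 17.1]))
```

Call:
step_arm(delta_pos=[[-40,-26,0],[-80,-52,0],[-93,-60,10],[-93,-60,50],[-93,-60,70]], rotation=[[0,0,8],[0,0,17],[0,0,17],[0,0,17],[0,0,17]])

```text
time_s: 24.45
eef_pos: [0.4245, -0.2607, 0.1404]
tool_rot: [0.737, 0.676, -0.0, -0.003]
wrist_force: [-0.5, -0.2, -1.1]
grip_width: 0.0198
grip_force: 40.5
```

Call:
step_arm(delta_pos=[[0,0,0],[0,0,0],[0,0,0],[0,0,0],[0,0,0]], rotation=[[0,0,0],[0,0,0],[0,0,0],[0,0,0],[0,0,0]])

```text
time_s: 25.08
eef_pos: [0.4263, -0.2626, 0.1454]
tool_rot: [0.738, 0.675, 0.0, 0.001]
wrist_force: [0.2, -0.2, -1.0]
grip_width: 0.019
grip_force: 40.5
```

```bash
python3 chk.py 3 0 .128 c .0151; python3 front.py 3 0 .128
```

```text
far-edge px (model, dx=0): [[249.7, 192.8], [300.0, 192.8]] dx=+2mm: [[249.6, 189.3], [300.1, 189.3]]
seen: left,top,right 249 190 302
-0.075 [ 0.4238 -0.2634  0.128 ] (array([-1.1, -2.3, 17.2]), array([0. , 0. , 0.5]))
0.002 [ 0.5005 -0.2708  0.128 ] (array([-1.7, 74.7, 17.3]), array([0. , 0. , 0.5]))
```

View pics/chk_c.png

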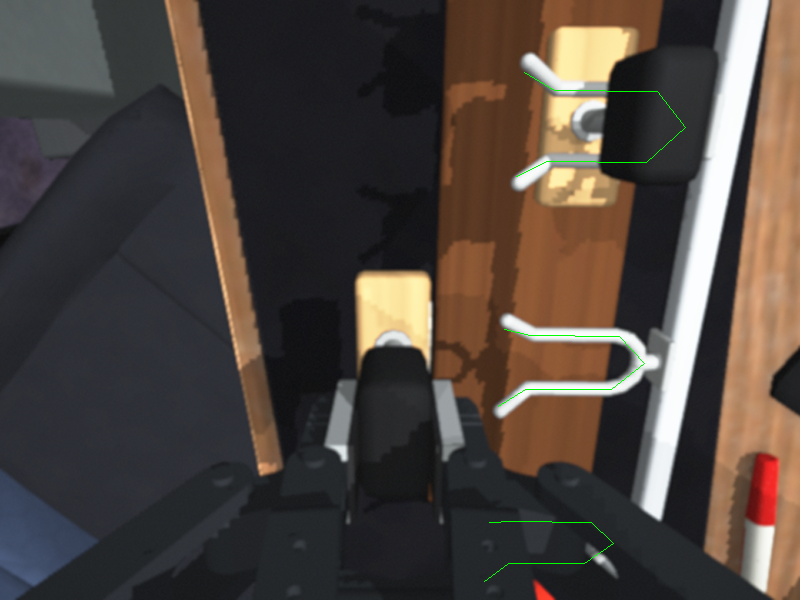

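B hangs properly in fork 2 at (590,120), and fork 3 at (640,360) matches. Inserting C.

Call:
step_arm(delta_pos=[[-1.7,0,8],[-1.7,0,17],[-1.7,0,17],[-1.7,10,17],[-1.7,26,17]], rotation=[[0,0,0.5],[0,0,0.5],[0,0,0.5],[0,0,0.5],[0,0,0.5]])

```text
time_s: 25.75
eef_pos: [0.4529, -0.2667, 0.1282]
tool_rot: [0.741, 0.672, 0.0, 0.001]
wrist_force: [-0.1, 0.3, -1.0]
grip_width: 0.0193
grip_force: 40.4
```

Call:
step_arm(delta_pos=[[0,15,0],[0,30,0],[0,42,0],[0,48.5,0],[0,48.5,0]], rotation=[[0,0,0],[0,0,0],[0,0,0],[0,0,0],[0,0,0]])

```text
time_s: 26.38
eef_pos: [0.5003, -0.2712, 0.1276]
tool_rot: [0.74, 0.672, -0.0, -0.0]
wrist_force: [0.4, -0.2, -0.2]
grip_width: 0.02
grip_force: 40.5
```

Call:
step_arm(delta_pos=[[0,0,3],[0,0,6],[0,0,9],[0,0,10.5],[0,0,10.5]], rotation=[[0,0,0],[0,0,0],[0,0,0],[0,0,0],[0,0,0]])

```text
time_s: 27.0
eef_pos: [0.4999, -0.2712, 0.1176]
tool_rot: [0.741, 0.672, -0.0, 0.0]
wrist_force: [-0.6, 1.3, 1.0]
grip_width: 0.0194
grip_force: 40.8
```

```bash
python3 front.py 3 0 .1176
```

```text
-0.075 [ 0.4238 -0.2634  0.1176] (array([  0.3, -76.5,  -0. ]), array([ 0. ,  0. , -0.1]))
0.002 [ 0.5005 -0.2708  0.1176] (array([ 0.4,  0.5, -0. ]), array([ 0. ,  0. , -0.1]))
```

Contact. Now release, then D.

Call:
step_arm(delta_pos=[[0,0,0],[0,0,0],[0,0,0],[0,0,0],[0,0,0]], rotation=[[0,0,0],[0,0,0],[0,0,0],[0,0,0],[0,0,0]], gripper=42)

```text
time_s: 27.62
eef_pos: [0.5001, -0.2712, 0.1173]
tool_rot: [0.74, 0.672, 0.0, -0.0]
wrist_force: [1.1, -0.2, 0.4]
grip_width: 0.0418
grip_force: 0.0
```

Call:
step_arm(delta_pos=[[0,0,-20],[0,0,-50],[0,0,-90],[0,0,-110],[0,0,-110]], rotation=[[0,0,0],[0,0,0],[0,0,0],[0,0,0],[0,0,0]], gripper=50)

```text
time_s: 28.25
eef_pos: [0.501, -0.2718, 0.2297]
tool_rot: [0.74, 0.672, 0.001, 0.002]
wrist_force: [-0.5, -1.0, 0.2]
grip_width: 0.0499
grip_force: 0.0
```

```bash
python3 - <<'E'
from h import *
print(delta([.451,.1232,.14],51))
E
```

```text
(array([388.5, -88.3,  88.4]), array([  0.2,   0.2, -56.5]))
```

Call:
step_arm(delta_pos=[[52,-12,0],[104,-24,0],[156,-36,0],[208,-47,0],[260,-59,0]], rotation=[[0,0,-10],[0,0,-20],[0,0,-30],[0,0,-40],[0,0,-50]])

```text
time_s: 28.88
eef_pos: [0.4654, -0.005, 0.2254]
tool_rot: [0.385, 0.923, -0.0, -0.001]
wrist_force: [0.1, 0.1, -0.3]
grip_width: 0.0497
grip_force: 0.0
```

```bash
python3 - <<'E'
from h import *
print(delta([.451,.1232,.14],51))
E
```

```text
(array([100.9,  80.2,  85.5]), array([-0.1, -0.1, -6.2]))
```

Call:
step_arm(delta_pos=[[34,27,0],[68,54,20],[98,81,50],[98,81,80],[98,81,80]], rotation=[[0,0,-3],[0,0,-6],[0,0,-6],[0,0,-6],[0,0,-6]])

```text
time_s: 29.5
eef_pos: [0.4527, 0.1201, 0.143]
tool_rot: [0.338, 0.941, -0.002, -0.004]
wrist_force: [-0.4, 0.4, 1.3]
grip_width: 0.0499
grip_force: 0.0
```

Call:
step_arm(delta_pos=[[0,0,0],[0,0,0],[0,0,0],[0,0,0],[0,0,0]], rotation=[[0,0,0],[0,0,0],[0,0,0],[0,0,0],[0,0,0]])

```text
time_s: 30.12
eef_pos: [0.4558, 0.1199, 0.1476]
tool_rot: [0.338, 0.941, 0.0, 0.0]
wrist_force: [0.2, 0.1, 0.3]
grip_width: 0.0501
grip_force: 0.0
```

```bash
python3 look.py d .451 .1232 -39
```

```text
[451.  123.2] -38.9 41.4
[451.5 122.8] -36.5 725.6
(array([ 5.8, -0.6, 77.5]), array([ 0. ,  0. , -0.7])) prior: (array([ 5.8, -0.6, 77.5]), array([ 0. ,  0. , -0.6]))
```

Call:
step_arm(delta_pos=[[6,-0.5,25],[6,-0.5,50],[6,-0.5,70],[6,-0.5,77],[6,-0.5,77]], rotation=[[0,0,0],[0,0,0],[0,0,0],[0,0,0],[0,0,0]])

```text
time_s: 30.8
eef_pos: [0.4507, 0.1234, 0.0702]
tool_rot: [0.338, 0.941, -0.0, -0.0]
wrist_force: [0.1, -0.5, -0.4]
grip_width: 0.0503
grip_force: 0.0
```

Call:
step_arm(delta_pos=[[0,0,0],[0,0,0],[0,0,0],[0,0,0],[0,0,0]], rotation=[[0,0,0],[0,0,0],[0,0,0],[0,0,0],[0,0,0]], gripper=10)

```text
time_s: 31.42
eef_pos: [0.4516, 0.1236, 0.0715]
tool_rot: [0.338, 0.941, 0.001, 0.001]
wrist_force: [0.1, 0.8, 5.2]
grip_width: 0.0194
grip_force: 39.8
```

Call:
step_arm(delta_pos=[[0,0,-20],[0,0,-50],[0,0,-90],[0,0,-135],[0,0,-145]], rotation=[[0,0,0],[0,0,0],[0,0,0],[0,0,0],[0,0,0]])

```text
time_s: 32.05
eef_pos: [0.4521, 0.1236, 0.2184]
tool_rot: [0.338, 0.941, 0.001, 0.003]
wrist_force: [-0.9, 0.3, -1.0]
grip_width: 0.0193
grip_force: 39.2
```

```bash
python3 front.py 4 0 .215
```

```text
-0.075 [ 0.4158 -0.3471  0.215 ] (array([-271.7, -386. ,    2.8]), array([ 0.3,  0.1, 55.9]))
0.002 [ 0.4925 -0.3544  0.215 ] (array([-335.5, -342.9,    3.2]), array([ 0.3,  0.1, 55.9]))
```

Call:
step_arm(delta_pos=[[-31,-44,0],[-62,-88,0],[-93,-132,0],[-124,-176,0],[-155,-220,0]], rotation=[[0,0,10],[0,0,20],[0,0,30],[0,0,40],[0,0,50]])

```text
time_s: 32.67
eef_pos: [0.429, -0.1462, 0.2132]
tool_rot: [0.706, 0.708, -0.0, -0.002]
wrist_force: [-0.2, 0.1, -1.2]
grip_width: 0.0191
grip_force: 39.3
```

```bash
python3 front.py 4 0 .215
```

```text
-0.075 [ 0.4158 -0.3471  0.215 ] (array([-200.8,  -13.6,   -2.1]), array([-0.2, -0.1,  5.6]))
0.002 [ 0.4925 -0.3544  0.215 ] (array([-208.3,   63. ,   -2.3]), array([-0.2, -0.1,  5.6]))
```

Call:
step_arm(delta_pos=[[-50,-3,0],[-100,-7,0],[-150,-10,0],[-200,-13,10],[-200,-13,50]], rotation=[[0,0,2],[0,0,4],[0,0,5.6],[0,0,5.6],[0,0,5.6]])

```text
time_s: 33.3
eef_pos: [0.4186, -0.3491, 0.1649]
tool_rot: [0.74, 0.673, -0.0, 0.002]
wrist_force: [0.7, 0.2, -1.2]
grip_width: 0.0197
grip_force: 39.4
```

Call:
step_arm(delta_pos=[[0,0,20],[0,0,20],[0,0,20],[0,0,20],[0,0,20]], rotation=[[0,0,0],[0,0,0],[0,0,0],[0,0,0],[0,0,0]])

```text
time_s: 33.92
eef_pos: [0.4192, -0.3453, 0.1465]
tool_rot: [0.738, 0.675, 0.0, 0.001]
wrist_force: [0.2, -0.3, -0.6]
grip_width: 0.0193
grip_force: 39.3
```

```bash
python3 chk.py 4 0 .1283 d .0155; python3 front.py 4 0 .1283
```

```text
far-edge px (model, dx=0): [[253.5, 202.0], [296.2, 202.0]] dx=+2mm: [[253.5, 198.6], [296.3, 198.6]]
seen: left,top,right 255 200 299
-0.075 [ 0.4158 -0.3471  0.1283] (array([-2.2, -3.2, 18. ]), array([0.1, 0.1, 0.4]))
0.002 [ 0.4925 -0.3544  0.1283] (array([-2.6, 73.8, 18.1]), array([0.1, 0.1, 0.4]))
```

Call:
step_arm(delta_pos=[[-2.8,0,8],[-2.8,0,18],[-2.8,0,18],[-2.8,10,18],[-2.8,26,18]], rotation=[[0,0,0.4],[0,0,0.4],[0,0,0.4],[0,0,0.4],[0,0,0.4]])

```text
time_s: 34.6
eef_pos: [0.4454, -0.3504, 0.1278]
tool_rot: [0.741, 0.672, 0.0, 0.001]
wrist_force: [0.5, -0.4, -0.1]
grip_width: 0.0193
grip_force: 39.3
```

Call:
step_arm(delta_pos=[[0,15,0],[0,30,0],[0,42,0],[0,48,0],[0,48,0]], rotation=[[0,0,0],[0,0,0],[0,0,0],[0,0,0],[0,0,0]])

```text
time_s: 35.22
eef_pos: [0.4924, -0.3547, 0.1271]
tool_rot: [0.74, 0.672, -0.0, -0.0]
wrist_force: [-0.2, 1.0, -1.2]
grip_width: 0.019
grip_force: 39.3
```

Call:
step_arm(delta_pos=[[0,0,3],[0,0,6],[0,0,9],[0,0,10.3],[0,0,10.3]], rotation=[[0,0,0],[0,0,0],[0,0,0],[0,0,0],[0,0,0]])

```text
time_s: 35.85
eef_pos: [0.4919, -0.3548, 0.118]
tool_rot: [0.741, 0.672, -0.0, 0.0]
wrist_force: [-2.5, 1.6, 5.4]
grip_width: 0.0192
grip_force: 40.0
```

```bash
python3 front.py 4 0 .118
```

```text
-0.075 [ 0.4158 -0.3471  0.118 ] (array([  0.3, -76.5,  -0. ]), array([-0. ,  0. , -0.1]))
0.002 [ 0.4925 -0.3544  0.118 ] (array([ 0.4,  0.5, -0. ]), array([-0. ,  0. , -0.1]))
```

Call:
step_arm(delta_pos=[[0,0,-0.4],[0,0,-0.4],[0,0,-0.4],[0,0,-0.4],[0,0,-0.4]], rotation=[[0,0,0],[0,0,0],[0,0,0],[0,0,0],[0,0,0]], gripper=42)

```text
time_s: 36.48
eef_pos: [0.4922, -0.3547, 0.1173]
tool_rot: [0.741, 0.672, 0.0, -0.0]
wrist_force: [0.2, -0.5, 0.1]
grip_width: 0.0418
grip_force: 0.0
```

Call:
step_arm(delta_pos=[[0,0,-20],[0,0,-50],[0,0,-90],[0,0,-130],[0,0,-160]], rotation=[[0,0,0],[0,0,0],[0,0,0],[0,0,0],[0,0,0]])

```text
time_s: 37.1
eef_pos: [0.4924, -0.355, 0.2797]
tool_rot: [0.741, 0.672, 0.0, 0.001]
wrist_force: [0.1, -0.4, 0.2]
grip_width: 0.0416
grip_force: 0.0
```

Call:
step_arm(delta_pos=[[0,-50,0],[0,-100,0],[0,-130,0],[0,-130,0],[0,-130,0]], rotation=[[0,0,0],[0,0,0],[0,0,0],[0,0,0],[0,0,0]])

```text
time_s: 37.72
eef_pos: [0.3633, -0.3423, 0.2775]
tool_rot: [0.74, 0.672, 0.0, 0.0]
wrist_force: [0.8, 0.8, -0.5]
grip_width: 0.0418
grip_force: 0.0
```

```bash
python3 - <<'E'
from h import *
a=cv2.resize(read_camera("side")[190:400,240:360],None,fx=2.8,fy=2.8,interpolation=2)
b=cv2.resize(read_camera("top")[165:255,290:470],None,fx=2.5,fy=2.5,interpolation=2)
o=np.zeros((590,790,3),np.uint8); o[:a.shape[0],:a.shape[1]]=a; o[:b.shape[0],338:338+b.shape[1]]=b
w=cv2.resize(read_camera("wrist"),(448,336)); o[240:576,338:786]=w
cv2.imwrite("pics/fin.png",o)
E
```

```text
(no output)
```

View pics/fin.png

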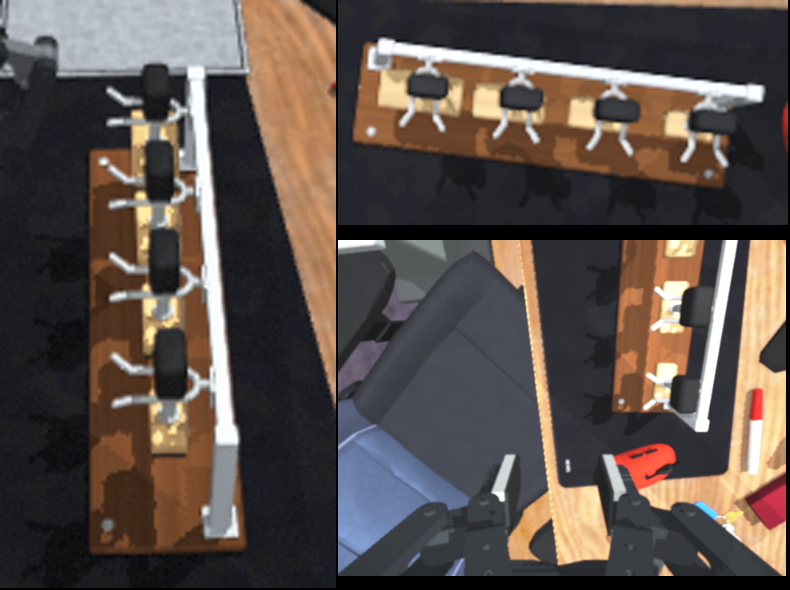

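All four stamps hang in order and level, at (428,85), (521,97), (616,110) and (713,122) in the top inset, and the robot is clear of them.

```bash
python3 -c "
from bench import manip
print(manip.hand_in())"
```

```text
the job is handed in; nothing more can be done
None
```

The job is handed in: all four stamps hang in the rack, largest at the left to smallest at the right, with none knocked over and about 38 s used on the robot clock.

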